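Tip the drained tube rack onto its feet and close up the row

TASK

The empty test-tube rack was left lying on its long side to drain. Without picking it up, push it over onto its base and then push it along the bench until it stands side by side with the rack that holds tubes: long sides touching, ends level. Do not shove the loaded rack out of its place and leave everything else alone.

Things in the scene. Friction and masses are not known exactly. Their poses are not given: they have to be found in the camera images.
- empty_rack: Empty pale plastic test-tube rack, 184 mm long, 96 wide, 70 high when on its base. Origin: centre of the base's underside; x along the length, y across the width, z from base to top deck. At the start it lies on a long side: z level, origin 48 mm above the bench, base facing -z, top deck facing +z. 0.18 to 0.32 kg, friction on the bench 0.5 to 0.75.
- empty_rack_mid (a point): Middle of the empty rack, on its z axis 35 mm from the origin. Centre of mass: on the z axis, about 25 mm from the origin. The rack has an 8 mm base plate, pierced 4 mm decks at half height and top (18 mm holes), 6 mm solid end walls; its long sides are open between the decks.
- empty_rack_edge (a point): Middle of the top deck's long edge that is uppermost at the start (96 mm above the bench): x 0, y 48, z 70 mm in the rack's frame. Pushed on the deck near it towards the base side, the rack turns about the base's lower edge, right below the origin, passes its balance at about 27 degrees and falls onto its base; its origin ends about 48 mm further on.
- loaded_rack: The loaded rack: the same rack (184 x 96 x 70 mm), upright, with 20 glass tubes of 16 mm diameter standing in it, their rims 131 mm above the bench; loose, 0.85 kg. Origin: centre of the underside. x along its length, y across the width, z up. It stands to the left or to the right of the empty rack, its length roughly along the room's x axis.
- beaker: Bystander: glass beaker, 70 mm across (74 at the rim), 95 mm high, upright and loose. Origin: centre of its underside.
- jar: Bystander: small amber glass jar with black cap, 54 mm across, 85 mm high, upright and loose, on the robot's side of the racks to the left. Origin: centre of its underside.
- phone: Bystander: dark mobile phone lying flat, 150 x 73 x 8 mm, loose, on the robot's side of the racks to the right. Origin: centre of its underside, x along its length.

How it is judged:
By the outcome, as a careful person would: the job done as asked, in the order asked, and still so for the second after the job is handed in, with the robot touching nothing.
It also fails if it takes over 67 s, if anything falls off the work surface, if the arm or the gripper's body presses on something with over 40 N, if the wrist force passes 120 N, or if a joint passes its speed limit or range.

ROBOT

A 7-joint arm with a two-finger parallel gripper is mounted at the origin on the work surface. World frame = base frame: x ahead of the robot, y to its left, z up, the work surface at z = 0. Lengths are in mm, angles in rad, forces in N, time in s.
With the tool pointing down it reaches from about 400 to 850 mm from the base axis. Payload 4.5 kg.
Tool frame: the origin (TCP) lies at the very end of the fingers, on their centre line; the grasp point (between the pads) lies 19 mm behind it; z points along the fingers, y is the line along which they close (so a half turn about z gives the same grasp; the last joint's range is limited). The gripper opens to 88 mm and grips with 3 to 60 N. Pads are 18 mm wide; open, the fingers measure 123 mm over their backs; the gripper's body (75 mm by 187 mm) begins 45 mm behind the grasp point.
Start: joints at [1.378, 0.689, -0.195, 1.565, 0.157, 0.902, -0.215], TCP at [140.566, -609.011, 238.743] pointing down, gripper open.
Joint ranges: [-3.01, 3.01], [-0.46, 2.08], [-1.47, 1.51], [0.13, 2.56], [-1, 4.14], [0.04, 2.09], [-2.66, 2.66]. Speed limits (rad/s): [2.57, 2.57, 3.14, 3.14, 3.14, 3.14, 3.14].

INTERFACE

Orientations are given as a unit quaternion [x, y, z, w].
In Python, from plant import * gives the robot as it stands.
- The arm moves only by the tool move_arm, never from a script. Its argument "plan" is a list of rows, each a list of 7 numbers: the opening, from -1 (shut) to 1 (fully open), so that 0 is half open, then the shift along the tool's x, y, z scaled (see below), then the turn, a rotation vector about the tool's x, y, z scaled (see below). In form: [[gripper, x, y, z, wx, wy, wz], ...]. A call has 1 to 5 rows; each row is the pose to reach, as a shift and turn from the pose commanded when the call began, along the tool's axes at that moment, turning the shorter way round; what a row does not reach only later rows make up. The controller multiplies each number of a shift by 0.08 m and each number of a turn by 180 degrees. A row lasts 1/12 s, in which the tool goes at most 41.7 mm and 7.16 degrees, less where a joint would pass 70% of its speed; a pose out of reach is approached as far as the arm can. A call with a number of a shift or a turn outside -1 to 1 is refused whole. A call with a gripper value outside its range is refused whole. The fingers move at their own pace and stop on an object; "force" is the grip in N (left out, the last holds). Time passes only in rows, so rows that repeat a pose let the fingers close. It gives the time, the measured TCP pose, the force, the opening and the grip force at its end, in the units of the state.
- get_state(): the state, without advancing time (a new reading comes with each control period).
- get_image(name): name is "scene" or "top" or "wrist"; returns a dict with "image" (384x512x3 uint8, red, green, blue), "fx", "fy", "cx", "cy" (pixels), "D" ([k1, k2, p1, p2, k3] as OpenCV has them; the pictures are not rectified), "view" (4x4, takes a point from world to camera coordinates). Camera axes: x right, y down, z forward; pixel columns grow to the right and rows downward; lengths in mm; the calibration is good to about 2 mm. A picture is of the moment at which its call begins. There is no depth.
- finish_job(): hands the job in; it is judged then, once.
The state is a dict: "clock": time; "q": joint angles; "joint_velocities": joint speeds; "joint_efforts": joint torques, N m; "tcp_pos": TCP position; "tool_rot": TCP orientation; "wrist_force": force on the tool from outside, world axes, zero at the start; "ft_torque": the same for the moment, N m; "opening": finger opening in mm; "finger_force": force on a finger pad.
Only numpy, scipy, OpenCV 4.12 (cv2) and the standard library are available. Lean on these libraries where they do the work, as an engineer would, in place of code of your own. Each camera call takes 0.05 s, during which the arm holds its last target. There are 200 camera calls.

## Working session

There is one attempt and no reset: what is moved stays moved. The work goes in short steps, Python scripts to look and compute and a tool call to move; the robot and the scene stay as the last step left them, time stands still between calls to the robot, and variables do not carry over. Pictures are saved under pics/ and viewed, at most 10 in all, crops included, and the job is handed in when it is done.

Besides the shell and the picture viewer there is one more tool, called after "Call:" in YAML: its name, and indented under it one key for each argument. move_arm: Moves the arm, as the interface text tells. Its arguments: {"type":"object","properties":{"plan":{"type":"array"},"force":{"type":"number"}},"required":["plan"]}

```bash
ls; mkdir -p pics
python3 - <<'E'
from plant import *
import cv2
s=get_state(); print({k:s[k] for k in ("clock","tcp_pos","tool_rot","opening","wrist_force")})
for n in ("scene","top"):
    d=get_image(n); cv2.imwrite(f"pics/{n}0.png",cv2.resize(d["image"][:,:,::-1],(768,576),interpolation=cv2.INTER_CUBIC))
    print(n,d["fx"],d["fy"],d["cx"],d["cy"],d["D"],d["view"])
E
```

```text
pics
{'clock': 0.0, 'tcp_pos': array([ 140.34635025, -608.38649653,  237.90626956]), 'tool_rot': array([ 9.93570916e-01,  1.13207697e-01, -1.63175538e-04, -9.08112309e-04]), 'opening': 87.91020793891376, 'wrist_force': array([0.16484935, 0.72248296, 0.59318957])}
scene 437.1133549574299 437.1133549574299 258.6363422448975 192.37063760500516 [-0.04940222  0.          0.          0.          0.        ] [[ 4.06994614e-01  9.13358100e-01 -1.15050062e-02 -1.85058398e+02]
 [ 5.72635528e-01 -2.64940310e-01 -7.75819041e-01 -1.80144753e+02]
 [-7.11648745e-01  3.09165996e-01 -6.30850577e-01  1.54543105e+03]
 [ 0.00000000e+00  0.00000000e+00  0.00000000e+00  1.00000000e+00]]
top 379.395743933311 379.395743933311 255.9272705544603 187.66505884746178 [-0.00860853  0.          0.          0.          0.        ] [[ 2.71633315e-02 -9.99139375e-01  3.13474371e-02 -2.36989558e+01]
 [-9.95503961e-01 -2.98844949e-02 -8.98820379e-02  4.70469533e+02]
 [ 9.07414855e-02 -2.87650022e-02 -9.95458968e-01  9.12074545e+02]
 [ 0.00000000e+00  0.00000000e+00  0.00000000e+00  1.00000000e+00]]
```

View pics/top0.png

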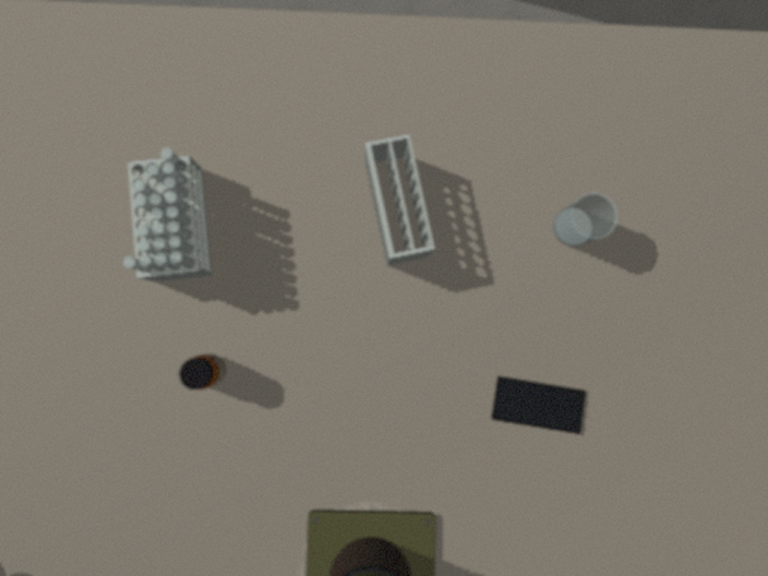

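View pics/scene0.png

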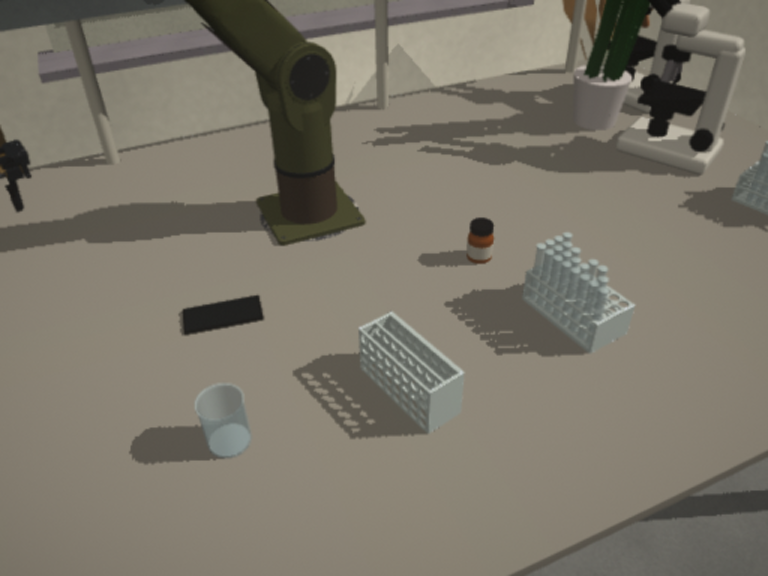

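The empty rack lies in the middle, at about (400,198) in the enlarged top picture. Its holed top deck faces right (−y) and its base faces left, towards the loaded rack at (170,215). The beaker (585,220), phone (540,405) and jar (200,372) are all clear of the pushing path. Next I'll enlarge both racks to pick corners.

Run:
```python
import cv2, numpy as np
t=cv2.imread("pics/top0.png"); s=cv2.imread("pics/scene0.png")
c=lambda im,x,y,w,h:cv2.resize(im[y:y+h,x:x+w],(400,400*h//w),interpolation=cv2.INTER_CUBIC)
# 100px wide ->x4 top loaded, empty ; 133 wide -> x3 scene
A=np.hstack([c(t,115,140,100,150),c(t,350,125,100,150)])
cv2.imwrite("pics/c1.png",A)
B=np.hstack([c(s,515,225,133,133),c(s,345,305,133,133)]); cv2.imwrite("pics/c2.png",B)
```

```text
(no output)
```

View pics/c1.png

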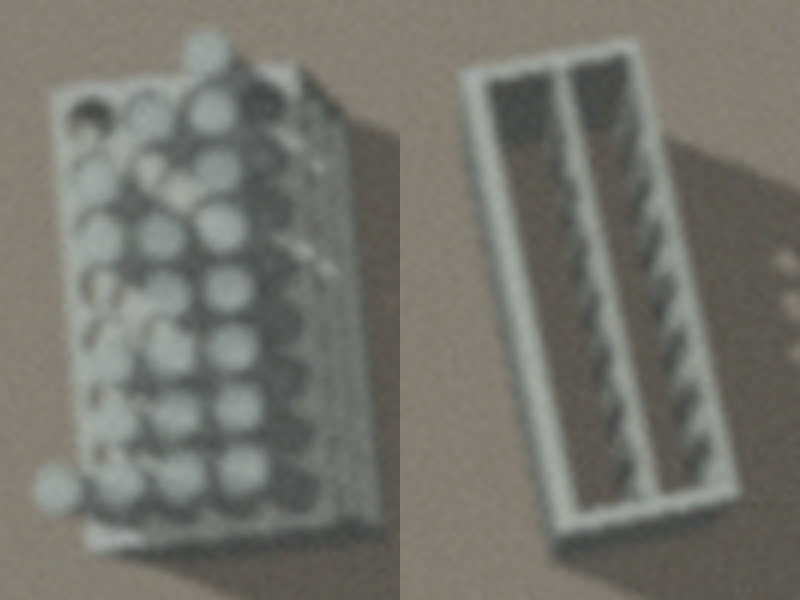

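View pics/c2.png

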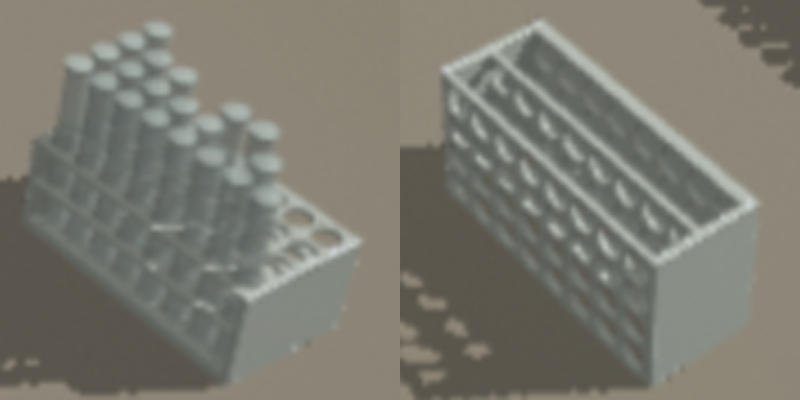

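Crops: the loaded rack's deck corners and the empty rack's rim corners are clear in both views. I'll fit poses from those, and roughly locate the beaker, jar and phone.

```bash
cat > h.py <<'E'
from plant import *
import cv2, numpy as np
from scipy.optimize import least_squares
from scipy.spatial.transform import Rotation as R
def proj(c,P):
    V=np.array(c["view"]);K=np.array([[c["fx"],0,c["cx"]],[0,c["fy"],c["cy"]],[0,0,1.]])
    return cv2.projectPoints(np.float64(P).reshape(-1,3),cv2.Rodrigues(V[:3,:3])[0],V[:3,3],K,np.array(c["D"]))[0][:,0]
def ray(c,px,z):
    K=np.array([[c["fx"],0,c["cx"]],[0,c["fy"],c["cy"]],[0,0,1.]]);V=np.array(c["view"])
    u=cv2.undistortPoints(np.float64([[px]]),K,np.array(c["D"]))[0,0]
    d=V[:3,:3].T@np.array([u[0],u[1],1]);o=-V[:3,:3].T@V[:3,3]
    return o+d*(z-o[2])/d[2]
def disp(p,s,off): # zoomed crop of 1.5x picture -> raw pixel
    d=(np.float64(p)+.5)/s-.5+np.array(off); return (d+.5)/1.5-.5
# obs: list of (cam, corner (sx,sy,z), pixel); footprint L (x) W (y)
def fit(obs,L,W,x0):
    def f(v):
        c,s=np.cos(v[2]),np.sin(v[2]); r=[]
        for cam,(a,b,z),p in obs:
            x,y=a*L/2,b*W/2
            r.append(proj(cam,[v[0]+c*x-s*y,v[1]+s*x+c*y,z])[0]-p)
        return np.ravel(r)
    o=least_squares(f,x0,loss="soft_l1",x_scale=[10,10,.1]); return o.x,f(o.x).reshape(-1,2)
E
python3 - <<'E'
from h import *
np.set_printoptions(precision=2,suppress=True)
T=get_image("top");S=get_image("scene")
t=lambda o:(lambda x,y:disp((x,y),4,o)); s=lambda o:(lambda x,y:disp((x,y),400/133,o))
a,b=t((115,140)),s((515,225))
lo=[(T,(1,1,70),a(52,92)),(T,(1,-1,70),a(298,68)),(T,(-1,1,70),a(90,550)),(T,(1,-1,0),a(345,122)),(T,(-1,-1,0),a(380,522)),
(S,(1,1,70),b(360,240)),(S,(1,-1,70),b(244,297)),(S,(1,-1,0),b(231,382)),(S,(-1,-1,0),b(28,222)),(S,(-1,-1,70),b(35,138))]
print(*fit(lo,184,96,[580,250,0]))
a,b=t((350,125)),s((345,305))
em=[(T,(1,1,96),a(63,72)),(T,(1,-1,96),a(235,42)),(T,(-1,-1,96),a(338,493)),(T,(-1,1,96),a(157,533)),
(S,(1,1,96),b(357,205)),(S,(1,-1,96),b(258,262)),(S,(-1,-1,96),b(43,68)),(S,(-1,1,96),b(142,22)),(S,(1,-1,0),b(251,385))]
print(*fit(em,184,70,[580,0,0]))
for n,p,z in (("beaker rim",(597,215),95),("beaker bot",(573,227),0),("jar cap",(199,373),85),("ph1",(498,377),8),("ph2",(586,388),8),("ph3",(582,433),8)): print(n,ray(T,disp(p,1,(0,0)),z))
E
```

```text
[559.2  339.25   0.14] [[-0.74 -0.77]
 [-0.67 -1.  ]
 [-1.15  0.37]
 [ 0.06 -1.43]
 [ 0.56  3.5 ]
 [-0.03  0.02]
 [ 0.35  0.47]
 [-1.69  0.89]
 [-1.9  -0.4 ]
 [-0.61 -0.52]]
[598.78 -26.66   0.24] [[-0.89 -0.62]
 [-0.04 -1.37]
 [-0.27  0.3 ]
 [-0.09 -0.2 ]
 [ 0.44 -1.04]
 [-0.73  0.39]
 [-0.76 -0.23]
 [-0.52 -1.42]
 [-0.34  0.31]]
beaker rim [ 577.83 -334.74   95.  ]
beaker bot [ 576.77 -331.87    0.  ]
jar cap [320.09 264.37  85.  ]
ph1 [ 320.  -202.9    8. ]
ph2 [ 305.48 -350.01    8.  ]
ph3 [ 232.12 -343.07    8.  ]
```

Call:
move_arm:
  plan:
    - [-0.0, 0.98, -0.64, 0, 0, 0, -0.166]
    - [0.5, 0.98, -0.64, 0, 0, 0, -0.166]
    - [1, 0.98, -0.64, 0, 0, 0, -0.166]
    - [1, 0.98, -0.64, 0, 0, 0, -0.166]
    - [1, 0.98, -0.64, 0, 0, 0, -0.166]

```text
clock: 0.62
tcp_pos: [206.5, -540.6, 238.8]
tool_rot: [0.93, 0.368, 0.0, -0.0]
wrist_force: [-0.2, -0.6, -0.2]
opening: 88.2
finger_force: 0.0
```

Call:
move_arm:
  plan:
    - [1, 1, -0.06, 0, 0, 0, -0.166]
    - [1, 1, -0.06, 0, 0, 0, -0.166]
    - [1, 1, -0.06, 0, 0, 0, -0.166]
    - [1, 1, -0.06, 0, 0, 0, -0.166]
    - [1, 1, -0.06, 0, 0, 0, -0.166]

```text
clock: 1.03
tcp_pos: [260.5, -483.7, 238.6]
tool_rot: [0.805, 0.594, -0.0, -0.0]
wrist_force: [-0.4, 0.1, 0.7]
opening: 88.3
finger_force: 0.0
```

Call:
move_arm:
  plan:
    - [1, 0.99, 0.5, 0, 0, 0, -0.172]
    - [1, 0.99, 0.5, 0, 0, 0, -0.172]
    - [1, 0.99, 0.5, 0, 0, 0, -0.172]
    - [1, 0.99, 0.5, 0, 0, 0, -0.172]
    - [1, 0.99, 0.5, 0, 0, 0, -0.172]

```text
clock: 1.45
tcp_pos: [322.5, -419.9, 238.5]
tool_rot: [0.617, 0.787, -0.0, -0.0]
wrist_force: [-1.3, 0.7, 0.3]
opening: 88.2
finger_force: 0.0
```

```bash
cat >> h.py <<'E'
def where():
    s=get_state(); m=R.from_quat(s["tool_rot"]).as_matrix()
    print("t%.2f"%s["clock"],"tcp",np.round(s["tcp_pos"],1),"xdir deg %.2f"%np.degrees(np.arctan2(m[1,0],m[0,0])),"tilt %.3f"%m[2,2],"q",np.round(s["q"],2),"F",np.round(s["wrist_force"],1)); return s,m
def go(target,yawdeg=None): # shift (tool axes, /80) to a world target and turn wz
    s,m=where(); d=m.T@(np.array(target)-s["tcp_pos"])/80
    y=0 if yawdeg is None else -(yawdeg-np.degrees(np.arctan2(m[1,0],m[0,0])))/180
    print("shift",np.round(d,3),"wz",round(y,4))
E
python3 -c "
from h import *
go([619,-108,200],103.75)"
```

```text
t1.45 tcp [ 322.5 -419.9  238.5] xdir deg 103.75 tilt -1.000 q [ 1.22  0.62 -0.64  1.84  0.49  0.84  0.58] F [-1.3  0.7  0.3]
shift [2.906 4.527 0.481] wz 0.0
```

Call:
move_arm:
  plan:
    - [1, 0.6, 0.92, 0, 0, 0, 0]
    - [1, 0.6, 0.92, 0, 0, 0, 0]
    - [1, 0.6, 0.92, 0, 0, 0, 0]

```text
clock: 1.7
tcp_pos: [388.4, -350.2, 239.5]
tool_rot: [0.616, 0.787, 0.003, 0.001]
wrist_force: [0.7, -0.2, 0.5]
opening: 88.0
finger_force: 0.0
```

Call:
move_arm:
  plan:
    - [1, 0.6, 0.92, 0, 0, 0, 0]
    - [1, 0.6, 0.92, 0, 0, 0, 0]
    - [1, 0.6, 0.92, 0, 0, 0, 0]

```text
clock: 1.95
tcp_pos: [448.8, -285.2, 239.6]
tool_rot: [0.616, 0.788, 0.004, 0.001]
wrist_force: [1.4, 1.3, 1.0]
opening: 88.4
finger_force: 0.0
```

```bash
python3 -c "
from h import *
go([619,-108,200],103.75)"
```

```text
t1.95 tcp [ 448.8 -285.2  239.6] xdir deg 103.97 tilt -1.000 q [ 0.86  0.62 -0.62  1.84  0.47  0.83  0.25] F [1.4 1.3 1. ]
shift [1.635 2.596 0.518] wz 0.0012
```

Call:
move_arm:
  plan:
    - [1, 0.54, 0.86, 0, 0, 0, 0]
    - [1, 0.54, 0.86, 0, 0, 0, 0]
    - [1, 0.54, 0.86, 0, 0, 0, 0]

```text
clock: 2.2
tcp_pos: [505.7, -225.8, 239.7]
tool_rot: [0.615, 0.788, 0.004, 0.001]
wrist_force: [1.0, 1.3, 0.7]
opening: 88.3
finger_force: 0.0
```

Call:
move_arm:
  plan:
    - [1, 0.54, 0.86, 0, 0, 0, 0]
    - [1, 0.54, 0.86, 0, 0, 0, 0]
    - [1, 0.54, 0.86, 0, 0, 0, 0]

```text
clock: 2.45
tcp_pos: [561.6, -167.1, 239.5]
tool_rot: [0.616, 0.788, 0.005, 0.001]
wrist_force: [0.5, 1.8, 0.1]
opening: 88.4
finger_force: 0.0
```

Call:
move_arm:
  plan:
    - [1, 0.5, 0.86, 0.3, 0, 0, 0]
    - [1, 0.5, 0.86, 0.3, 0, 0, 0]
    - [1, 0.5, 0.86, 0.5, 0, 0, 0]
    - [1, 0.5, 0.86, 0.5, 0, 0, 0]

```text
clock: 2.78
tcp_pos: [612.7, -118.0, 195.7]
tool_rot: [0.617, 0.787, -0.001, -0.002]
wrist_force: [-1.5, -0.3, -0.8]
opening: 88.3
finger_force: 0.0
```

Run:
```python
from h import *
go([619,-108,88],103.75)
T=get_image("top");S=get_image("scene")
A=np.hstack([cv2.resize(T["image"][60:260,60:310],(400,320)),cv2.resize(S["image"][100:300,200:450],(400,320))])[:,:,::-1]
cv2.imwrite("pics/a1.png",A)
```

```text
t2.78 tcp [ 612.7 -118.   195.7] xdir deg 103.74 tilt -1.000 q [ 0.42  0.79 -0.55  1.6   0.49  0.91 -0.08] F [-1.5 -0.3 -0.8]
shift [0.099 0.111 1.347] wz -0.0001
```

View pics/a1.png

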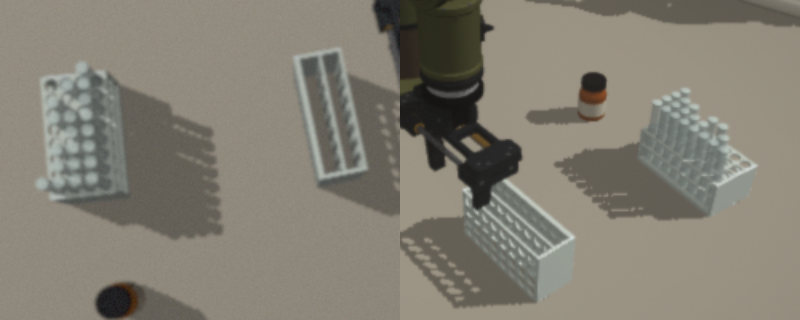

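The gripper is on the deck side (−y) of the empty rack, nothing is disturbed, and the racks are unchanged. Descending to z≈88.

Call:
move_arm:
  plan:
    - [1, 0.1, 0.11, 0.4, 0, 0, 0]
    - [1, 0.1, 0.11, 0.68, 0, 0, 0]
    - [1, 0.1, 0.11, 0.68, 0, 0, 0]

```text
clock: 3.13
tcp_pos: [616.9, -112.0, 141.3]
tool_rot: [0.619, 0.786, -0.002, -0.002]
wrist_force: [-1.6, -0.6, -0.0]
opening: 88.1
finger_force: 0.0
```

Call:
move_arm:
  plan:
    - [1, 0, 0, 0.4, 0, 0, 0]
    - [1, 0, 0, 0.66, 0, 0, 0]
    - [1, 0, 0, 0.66, 0, 0, 0]

```text
clock: 3.38
tcp_pos: [617.4, -112.5, 89.5]
tool_rot: [0.619, 0.786, -0.002, -0.002]
wrist_force: [-1.2, 0.1, -0.4]
opening: 87.9
finger_force: 0.0
```

Call:
move_arm:
  plan:
    - [1, 0.1, 0, 0, 0, 0, 0]
    - [1, 0.2, 0, 0, 0, 0, 0]
    - [1, 0.3, 0, 0, 0, 0, 0]
    - [1, 0.35, 0, 0, 0, 0, 0]
    - [1, 0.4, 0, 0, 0, 0, 0]

```text
clock: 3.8
tcp_pos: [612.8, -77.6, 92.9]
tool_rot: [0.617, 0.787, 0.001, 0.001]
wrist_force: [-0.4, 0.3, 0.1]
opening: 88.3
finger_force: 0.0
```

```bash
python3 -c "
from h import *
where()"
```

```text
t3.80 tcp [612.8 -77.6  92.9] xdir deg 103.79 tilt -1.000 q [ 0.31  0.91 -0.46  1.69  0.59  0.69 -0.23] F [-0.4  0.3  0.1]
```

Call:
move_arm:
  plan:
    - [1, 0, 0, 0.08, 0, 0, 0]
    - [1, 0.03, 0, 0.08, 0, 0, 0]
    - [1, 0.08, 0, 0.08, 0, 0, 0]
    - [1, 0.13, 0, 0.08, 0, 0, 0]
    - [1, 0.18, 0, 0.08, 0, 0, 0]

```text
clock: 4.22
tcp_pos: [609.2, -65.5, 85.2]
tool_rot: [0.618, 0.786, -0.0, 0.001]
wrist_force: [0.5, -2.0, 2.6]
opening: 88.3
finger_force: 1.0
```

Call:
move_arm:
  plan:
    - [1, 0.05, 0, 0, 0, 0, 0]
    - [1, 0.1, 0, 0, 0, 0, 0]
    - [1, 0.15, 0, 0, 0, 0, 0]
    - [1, 0.2, 0, 0, 0, 0, 0]
    - [1, 0.24, 0, 0, 0, 0, 0]

```text
clock: 4.63
tcp_pos: [604.3, -45.5, 85.2]
tool_rot: [0.617, 0.787, 0.0, -0.0]
wrist_force: [-0.1, -0.9, 2.6]
opening: 88.0
finger_force: 0.9
```

Run:
```python
from h import *
where()
T=get_image("top");S=get_image("scene")
A=np.hstack([cv2.resize(T["image"][60:260,60:310],(400,320)),cv2.resize(S["image"][100:300,200:450],(400,320))])[:,:,::-1]
cv2.imwrite("pics/a2.png",A)
```

```text
t4.63 tcp [604.3 -45.5  85.2] xdir deg 103.74 tilt -1.000 q [ 0.25  0.9  -0.45  1.73  0.6   0.65 -0.3 ] F [-0.1 -0.9  2.6]
```

View pics/a2.png

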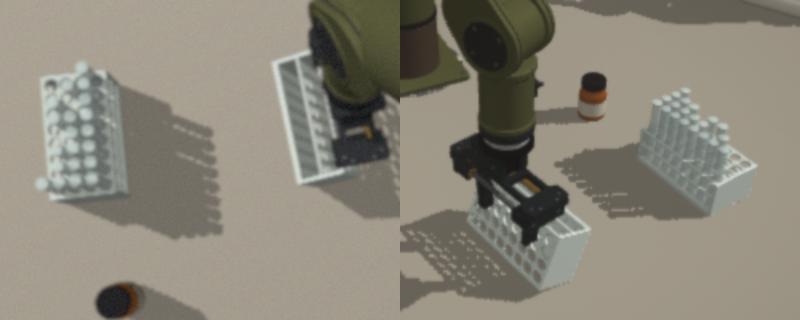

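The rack is turning about its base edge, tilted about 20° with both fingers on the deck. Continuing slowly.

Call:
move_arm:
  plan:
    - [1, 0.05, 0, 0, 0, 0, 0]
    - [1, 0.1, 0, 0, 0, 0, 0]
    - [1, 0.15, 0, 0, 0, 0, 0]
    - [1, 0.2, 0, 0, 0, 0, 0]
    - [1, 0.24, 0, 0, 0, 0, 0]

```text
clock: 5.15
tcp_pos: [599.3, -26.5, 84.9]
tool_rot: [0.617, 0.787, 0.0, -0.0]
wrist_force: [0.7, 0.8, -0.3]
opening: 88.2
finger_force: 0.0
```

Run:
```python
from h import *
where()
T=get_image("top");S=get_image("scene")
A=np.hstack([cv2.resize(T["image"][60:260,60:310],(400,320)),cv2.resize(S["image"][100:300,200:450],(400,320))])[:,:,::-1]
cv2.imwrite("pics/a3.png",A)
```

```text
t5.15 tcp [599.3 -26.5  84.9] xdir deg 103.77 tilt -1.000 q [ 0.21  0.9  -0.44  1.75  0.6   0.63 -0.33] F [ 0.7  0.8 -0.3]
```

View pics/a3.png

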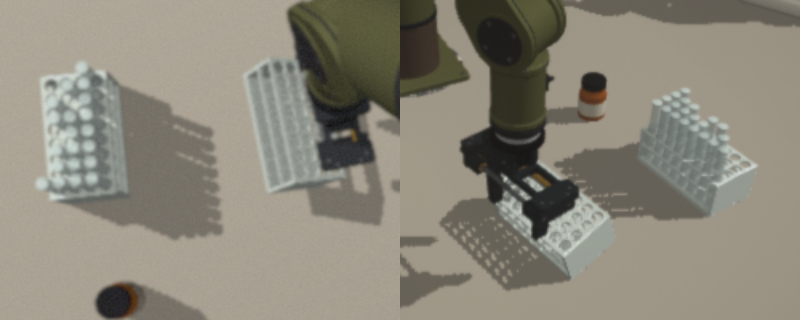

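It is past balance and falling (zero force on the tool). I'll back off a bit, then measure.

Call:
move_arm:
  plan:
    - [1, -0.3, 0, 0, 0, 0, 0]
    - [1, -0.7, 0, 0, 0, 0, 0]
    - [1, -0.9, 0, 0, 0, 0, 0]
    - [1, -0.9, 0, 0, 0, 0, 0]

```text
clock: 5.58
tcp_pos: [617.1, -104.2, 84.5]
tool_rot: [0.621, 0.784, -0.002, 0.001]
wrist_force: [0.6, 0.1, 0.2]
opening: 88.3
finger_force: 0.0
```

Call:
move_arm:
  plan:
    - [1, -0.6, 0, 0, 0, 0, 0]
    - [1, -0.9, 0, 0, 0, 0, 0]
    - [1, -0.9, 0, 0, 0, 0, 0]
    - [1, -0.9, 0, 0, 0, 0, 0]

```text
clock: 5.92
tcp_pos: [633.6, -169.5, 84.7]
tool_rot: [0.619, 0.785, -0.0, 0.0]
wrist_force: [0.2, 0.5, -0.4]
opening: 88.0
finger_force: 0.0
```

Run:
```python
from h import *
where()
T=get_image("top");S=get_image("scene")
cv2.imwrite("pics/T1.png",T["image"][:,:,::-1]);cv2.imwrite("pics/S1.png",S["image"][:,:,::-1])
A=np.vstack([cv2.resize(T["image"][80:200,70:270],(500,300),interpolation=cv2.INTER_CUBIC),cv2.resize(S["image"][140:260,240:440],(500,300),interpolation=cv2.INTER_CUBIC)])[:,:,::-1]
cv2.imwrite("pics/a4.png",A)
```

```text
t5.92 tcp [ 633.6 -169.5   84.7] xdir deg 103.49 tilt -1.000 q [ 0.44  0.96 -0.49  1.57  0.59  0.77 -0.07] F [ 0.2  0.5 -0.4]
```

View pics/a4.png

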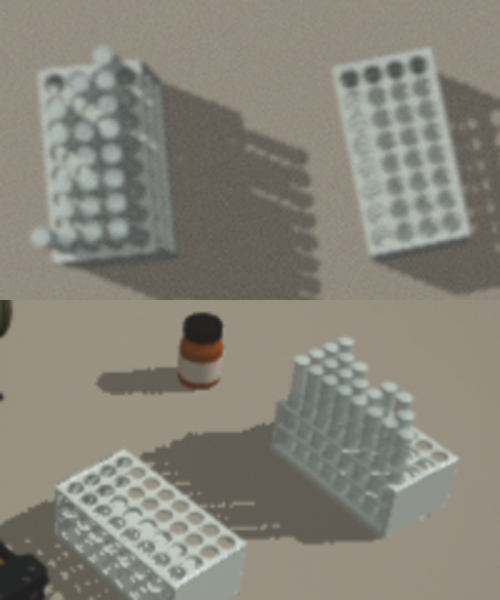

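The empty rack stands upright on its base, top-view centre around (400,150) in the crop, and the loaded rack is unchanged. Now a silhouette-based pose fit.

```bash
cat >> h.py <<'E'
from scipy.optimize import minimize
def chroma(c):
    im=cv2.GaussianBlur(c["image"].astype(np.float32),(0,0),.7); return (im[...,2]-im[...,0])/(im.sum(2)+20)
def hullmask(c,v,z,roi,k=4,pad=0):
    cc,s=np.cos(v[2]),np.sin(v[2])
    P=[[v[0]+cc*x-s*y,v[1]+s*x+cc*y,h] for x in(-92-pad,92+pad) for y in(-48-pad,48+pad) for h in (0,z)]
    q=(proj(c,P)+.5-np.array([roi[0],roi[1]]))*k
    m=np.zeros((roi[3]*k,roi[2]*k),np.float32)
    h=cv2.convexHull(np.float32(q))
    cv2.fillConvexPoly(m,np.round(h*16).astype(np.int32),1,cv2.LINE_AA,4); return m
def roi_of(c,v,z):
    cc,s=np.cos(v[2]),np.sin(v[2])
    P=[[v[0]+cc*x-s*y,v[1]+s*x+cc*y,h] for x in(-120,120) for y in(-75,75) for h in (0,z)]
    q=proj(c,P); a=np.maximum(np.floor(q.min(0)),0).astype(int); b=np.ceil(q.max(0)).astype(int); b=np.minimum(b,[511,383]); return (a[0],a[1],b[0]-a[0],b[1]-a[1])
def silfit(cams,v0,tubes=False,mirror=0.0):
    dat=[]
    for c in cams:
        r=roi_of(c,v0,140 if tubes else 80); ch=chroma(c)[r[1]:r[1]+r[3],r[0]:r[0]+r[2]]
        th=cv2.threshold(np.uint8(np.clip((ch+.3)*425,0,255)),0,255,cv2.THRESH_OTSU)[0]/425-.3
        m=(cv2.resize(ch,None,fx=4,fy=4,interpolation=cv2.INTER_CUBIC)>th).astype(np.float32)
        dat.append((c,r,m))
    def cost(v):
        t=0
        for c,r,m in dat:
            h=hullmask(c,v,70,r); t+=np.sum(h*(1-m))
            o=(1-h)*m
            if tubes: o=o*(1-hullmask(c,v,135,r,pad=8)*(1-hullmask(c,v,0.5,r,pad=4)))
            t+=np.sum(o)
        return t
    sim=np.array([v0]+[np.add(v0,d) for d in([8,0,0],[0,8,0],[0,0,.05])])
    o=minimize(cost,v0,method="Nelder-Mead",options=dict(initial_simplex=sim,xatol=.02,fatol=.5,maxiter=400))
    return o.x,o.fun
E
python3 - <<'E'
from h import *
np.set_printoptions(precision=3,suppress=True)
T=get_image("top");S=get_image("scene")
for nm,v0,t in (("empty",[579,54,.24],False),("loaded",[559,339,.12],True)):
    for cs in ([T],[S],[T,S]): print(nm,silfit(cs,v0,t))
E
```

```text
empty (array([579.317,  55.65 ,   0.245]), np.float64(1518.0))
empty (array([578.815,  56.426,   0.241]), np.float64(9378.0))
empty (array([578.998,  55.964,   0.243]), np.float64(10959.0))
loaded (array([560.401, 338.53 ,   0.144]), np.float64(631.0))
loaded (array([559.326, 339.187,   0.139]), np.float64(1437.0))
loaded (array([560.263, 338.592,   0.148]), np.float64(2153.0))
```

```bash
python3 -c "
from h import *
go([598.7,-23.6,28],103.9)"
```

```text
t6.12 tcp [ 633.9 -164.9   85.2] xdir deg 103.89 tilt -1.000 q [ 0.44  0.96 -0.49  1.57  0.59  0.77 -0.07] F [-0.   0.9  0.1]
shift [ 1.819 -0.003  0.718] wz -0.0001
```

Call:
move_arm:
  plan:
    - [1, 0.3, 0, 0.2, 0, 0, 0]
    - [1, 0.7, 0, 0.36, 0, 0, 0]
    - [1, 0.91, 0, 0.36, 0, 0, 0]
    - [1, 0.91, 0, 0.36, 0, 0, 0]

```text
clock: 6.45
tcp_pos: [615.3, -88.4, 56.1]
tool_rot: [0.614, 0.79, 0.001, -0.003]
wrist_force: [-0.6, 1.4, -0.0]
opening: 88.4
finger_force: 0.0
```

Call:
move_arm:
  plan:
    - [1, 0.3, 0, 0.2, 0, 0, 0]
    - [1, 0.6, 0, 0.36, 0, 0, 0]
    - [1, 0.8, 0, 0.36, 0, 0, 0]
    - [1, 0.91, 0, 0.36, 0, 0, 0]
    - [1, 0.91, 0, 0.36, 0, 0, 0]

```text
clock: 6.87
tcp_pos: [599.6, -22.9, 28.1]
tool_rot: [0.616, 0.788, 0.001, -0.0]
wrist_force: [-0.2, 0.0, 0.3]
opening: 88.5
finger_force: 0.0
```

```bash
python3 -c "
from h import *
go([592.7,0.7,28],103.9)"
```

```text
t6.87 tcp [599.6 -22.9  28.1] xdir deg 103.96 tilt -1.000 q [ 0.17  0.98 -0.38  1.76  0.65  0.53 -0.38] F [-0.2  0.   0.3]
shift [ 0.308 -0.012  0.001] wz 0.0004
```

Call:
move_arm:
  plan:
    - [1, 0.12, 0, 0, 0, 0, 0]
    - [1, 0.22, 0, 0, 0, 0, 0]
    - [1, 0.28, 0, 0, 0, 0, 0]
    - [1, 0.33, 0, 0, 0, 0, 0]
    - [1, 0.38, 0, 0, 0, 0, 0]

```text
clock: 7.28
tcp_pos: [592.7, 2.4, 27.8]
tool_rot: [0.618, 0.786, -0.0, 0.001]
wrist_force: [0.4, -2.9, 1.5]
opening: 87.8
finger_force: 1.5
```

Call:
move_arm:
  plan:
    - [1, 0.06, 0, 0, 0, 0, 0.001]
    - [1, 0.12, 0, 0, 0, 0, 0.002]
    - [1, 0.18, 0, 0, 0, 0, 0.003]
    - [1, 0.24, 0, 0, 0, 0, 0.004]
    - [1, 0.3, 0, 0, 0, 0, 0.005]

```text
clock: 7.7
tcp_pos: [586.6, 26.7, 27.7]
tool_rot: [0.624, 0.781, -0.0, 0.0]
wrist_force: [0.9, -3.8, 2.9]
opening: 88.3
finger_force: 1.8
```

```bash
python3 -c "
from h import *
go([582,187.4,28],98.25)
T=get_image('top');S=get_image('scene')
print(silfit([S],[573,80,.23]),silfit([T],[573,80,.23]))"
```

```text
t7.70 tcp [586.6  26.7  27.7] xdir deg 102.78 tilt -1.000 q [ 0.07  0.97 -0.34  1.8   0.64  0.48 -0.49] F [ 0.9 -3.8  2.9]
shift [ 1.972  0.388 -0.006] wz 0.0251
(array([5.72189947e+02, 8.54485675e+01, 2.28569936e-01]), np.float64(16696.0)) (array([5.53175307e+02, 1.30685988e+02, 4.64020391e-02]), np.float64(66918.0))
```

Call:
move_arm:
  plan:
    - [1, 0.1, 0.02, 0, 0, 0, 0.0015]
    - [1, 0.2, 0.04, 0, 0, 0, 0.003]
    - [1, 0.3, 0.06, 0, 0, 0, 0.0045]
    - [1, 0.4, 0.08, 0, 0, 0, 0.006]
    - [1, 0.5, 0.1, 0, 0, 0, 0.0075]

```text
clock: 8.22
tcp_pos: [585.0, 69.4, 27.2]
tool_rot: [0.633, 0.774, 0.0, -0.001]
wrist_force: [0.6, -0.9, -0.7]
opening: 88.2
finger_force: 0.6
```

Call:
move_arm:
  plan:
    - [1, 0.1, 0.017, 0, 0, 0, 0.0015]
    - [1, 0.2, 0.035, 0, 0, 0, 0.003]
    - [1, 0.3, 0.052, 0, 0, 0, 0.0045]
    - [1, 0.4, 0.07, 0, 0, 0, 0.006]
    - [1, 0.5, 0.087, 0, 0, 0, 0.0075]

```text
clock: 8.63
tcp_pos: [584.2, 109.1, 27.5]
tool_rot: [0.642, 0.767, 0.0, -0.0]
wrist_force: [-0.6, -1.2, -1.1]
opening: 87.8
finger_force: 0.5
```

```bash
python3 -c "
from h import *
go([582,187.4,28],98.25)
S=get_image('scene')
print(silfit([S],[572,165,.18])); where()"
```

```text
t8.63 tcp [584.2 109.1  27.5] xdir deg 100.09 tilt -1.000 q [-0.08  0.97 -0.32  1.78  0.59  0.49 -0.63] F [-0.6 -1.2 -1.1]
shift [ 0.969  0.144 -0.007] wz 0.0102
(array([5.72708572e+02, 1.68262190e+02, 1.78775880e-01]), np.float64(37914.0))
t8.68 tcp [584.3 111.9  27.7] xdir deg 100.22 tilt -1.000 q [-0.08  0.97 -0.33  1.78  0.59  0.49 -0.63] F [-0.1  1.1  0.7]
```

Call:
move_arm:
  plan:
    - [1, 0.09, 0.014, 0, 0, 0, 0.001]
    - [1, 0.18, 0.028, 0, 0, 0, 0.002]
    - [1, 0.27, 0.042, 0, 0, 0, 0.003]
    - [1, 0.35, 0.055, 0, 0, 0, 0.004]
    - [1, 0.42, 0.066, 0, 0, 0, 0.005]

```text
clock: 9.1
tcp_pos: [583.6, 142.9, 27.6]
tool_rot: [0.648, 0.762, 0.0, 0.0]
wrist_force: [-0.4, -2.3, 1.4]
opening: 88.1
finger_force: 1.3
```

Call:
move_arm:
  plan:
    - [1, 0.08, 0.012, 0, 0, 0, 0.001]
    - [1, 0.16, 0.024, 0, 0, 0, 0.002]
    - [1, 0.23, 0.033, 0, 0, 0, 0.003]
    - [1, 0.3, 0.042, 0, 0, 0, 0.004]
    - [1, 0.36, 0.05, 0, 0, 0, 0.005]

```text
clock: 9.52
tcp_pos: [583.0, 171.8, 27.5]
tool_rot: [0.654, 0.756, -0.0, 0.0]
wrist_force: [0.3, -3.0, 1.8]
opening: 88.1
finger_force: 1.5
```

Run:
```python
from h import *
S=get_image('scene')
go([582,187.4,28],98.25)
A=cv2.resize(S["image"][120:260,290:450],(800,700)[:1]+(600,),interpolation=cv2.INTER_CUBIC)[:,:,::-1]
cv2.imwrite("pics/a5.png",A)
```

```text
t9.57 tcp [582.9 173.6  27.6] xdir deg 98.37 tilt -1.000 q [-0.19  0.98 -0.32  1.74  0.55  0.51 -0.71] F [ 0.6  0.4 -0.7]
shift [ 0.172  0.014 -0.005] wz 0.0007
```

View pics/a5.png

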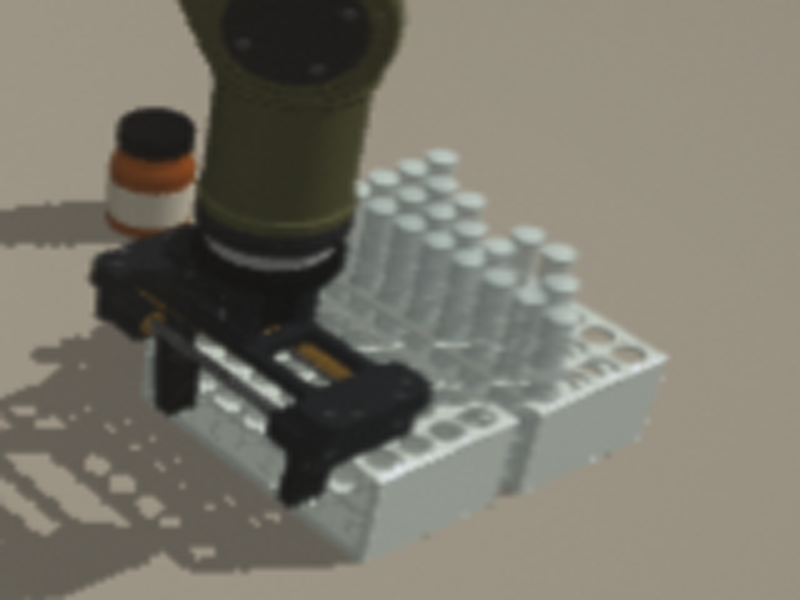

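The rack stands parallel to the loaded one with a gap of about 10 mm. Before closing it I'll back off and measure levelness accurately.

Call:
move_arm:
  plan:
    - [1, -0.3, 0, 0, 0, 0, 0]
    - [1, -0.7, 0, 0, 0, 0, 0]
    - [1, -1, 0, 0, 0, 0, 0]
    - [1, -1, 0, 0, 0, 0, 0]

```text
clock: 9.9
tcp_pos: [595.5, 84.8, 27.0]
tool_rot: [0.657, 0.754, -0.002, 0.002]
wrist_force: [-0.1, -2.2, 0.0]
opening: 88.2
finger_force: 0.0
```

Call:
move_arm:
  plan:
    - [1, -0.5, 0, 0, 0, 0, 0]
    - [1, -1, 0, 0, 0, 0, 0]
    - [1, -1, 0, 0, 0, 0, 0]
    - [1, -1, 0, 0, 0, 0, 0]

```text
clock: 10.23
tcp_pos: [606.6, 10.0, 27.2]
tool_rot: [0.656, 0.755, -0.0, 0.001]
wrist_force: [-0.5, 0.9, -0.3]
opening: 88.0
finger_force: 0.0
```

```bash
cat >> h.py <<'E'
def silpair(cams,e0,l0,show=True):
    # joint fit of empty and loaded rack to the common mask
    dat=[]
    for c in cams:
        r1=roi_of(c,l0,140);r2=roi_of(c,e0,80)
        x=min(r1[0],r2[0]);y=min(r1[1],r2[1]);r=(x,y,max(r1[0]+r1[2],r2[0]+r2[2])-x,max(r1[1]+r1[3],r2[1]+r2[3])-y)
        ch=chroma(c)[r[1]:r[1]+r[3],r[0]:r[0]+r[2]]
        th=cv2.threshold(np.uint8(np.clip((ch+.3)*425,0,255)),0,255,cv2.THRESH_OTSU)[0]/425-.3
        dat.append((c,r,(cv2.resize(ch,None,fx=4,fy=4,interpolation=cv2.INTER_CUBIC)>th).astype(np.float32)))
    def cost(v):
        t=0
        for c,r,m in dat:
            h=np.maximum(hullmask(c,v[:3],70,r),hullmask(c,v[3:],70,r)); t+=np.sum(h*(1-m))
            t+=np.sum((1-h)*m*(1-hullmask(c,v[3:],135,r,pad=8)*(1-hullmask(c,v[3:],.5,r,pad=4))))
        return t
    v0=np.r_[e0,l0]; sim=np.vstack([v0]+[v0+d for d in np.diag([6,6,.04,4,4,.03])])
    o=minimize(cost,v0,method="Nelder-Mead",options=dict(initial_simplex=sim,xatol=.02,fatol=.5,maxiter=900,adaptive=True))
    v=o.x; c,s=np.cos(v[5]),np.sin(v[5]); d=v[:2]-v[3:5]
    print(np.round(v,3),"cost",o.fun,"| in loaded frame: along %.2f across %.2f yaw %.4f"%(c*d[0]+s*d[1],-s*d[0]+c*d[1],v[2]-v[5])); return v
E
python3 - <<'E'
from h import *
where()
T=get_image('top');S=get_image('scene')
for cs in ([T],[S],[T,S]): silpair(cs,[573,231,.145],[560,338.8,.144])
E
```

```text
t10.23 tcp [606.6  10.   27.2] xdir deg 97.99 tilt -1.000 q [ 0.1   0.98 -0.35  1.74  0.6   0.52 -0.5 ] F [-0.5  0.9 -0.3]
[5.73750e+02 2.30877e+02 1.51000e-01 5.60372e+02 3.37942e+02 1.51000e-01] cost 708.0 | in loaded frame: along -2.83 across -107.86 yaw 0.0007
[5.73517e+02 2.31077e+02 1.48000e-01 5.60112e+02 3.38664e+02 1.55000e-01] cost 7449.0 | in loaded frame: along -3.32 across -108.37 yaw -0.0061
[5.73715e+02 2.30970e+02 1.50000e-01 5.60295e+02 3.38135e+02 1.52000e-01] cost 8198.0 | in loaded frame: along -2.98 across -107.96 yaw -0.0020
```

```bash
python3 -c "
from h import *
go([583.6,163,28],98.65)"
```

```text
t10.33 tcp [606.3  15.1  27.6] xdir deg 98.37 tilt -1.000 q [ 0.1   0.98 -0.35  1.74  0.6   0.52 -0.5 ] F [ 1.3  0.7 -0.3]
shift [ 1.87e+00 -1.20e-02 -1.00e-03] wz -0.0016
```

Call:
move_arm:
  plan:
    - [1, 0.4, -0.006, 0, 0, 0, -0.0016]
    - [1, 0.8, -0.006, 0, 0, 0, -0.0016]
    - [1, 0.97, -0.006, 0, 0, 0, -0.0016]
    - [1, 0.97, -0.006, 0, 0, 0, -0.0016]

```text
clock: 10.67
tcp_pos: [593.2, 98.9, 28.0]
tool_rot: [0.648, 0.762, 0.003, -0.002]
wrist_force: [-0.2, 0.7, -0.6]
opening: 88.0
finger_force: 0.0
```

Call:
move_arm:
  plan:
    - [1, 0.35, -0.006, 0, 0, 0, 0]
    - [1, 0.6, -0.006, 0, 0, 0, 0]
    - [1, 0.8, -0.006, 0, 0, 0, 0]
    - [1, 0.87, -0.006, 0, 0, 0, 0]
    - [1, 0.87, -0.006, 0, 0, 0, 0]

```text
clock: 11.08
tcp_pos: [583.1, 160.4, 27.6]
tool_rot: [0.651, 0.759, 0.0, -0.0]
wrist_force: [0.2, -0.4, 0.9]
opening: 88.2
finger_force: 0.0
```

```bash
python3 -c "
from h import *
S=get_image('scene')
go([583.6,173,28],98.65)"
```

```text
t11.13 tcp [583.5 158.2  27.5] xdir deg 98.67 tilt -1.000 q [-0.16  0.98 -0.32  1.75  0.56  0.51 -0.7 ] F [-0.1 -0.7 -1.2]
shift [ 0.183  0.029 -0.007] wz 0.0001
```

Call:
move_arm:
  plan:
    - [1, 0.06, 0, 0, 0, 0, 0]
    - [1, 0.12, 0, 0, 0, 0, 0]
    - [1, 0.16, 0, 0, 0, 0, 0]
    - [1, 0.18, 0, 0, 0, 0, 0]
    - [1, 0.195, 0.0, 0, 0, 0, 0]

```text
clock: 11.55
tcp_pos: [581.2, 173.9, 27.5]
tool_rot: [0.652, 0.758, 0.0, 0.0]
wrist_force: [-0.6, -0.4, -0.5]
opening: 88.0
finger_force: 0.0
```

Call:
move_arm:
  plan:
    - [1, 0.02, 0.005, 0, 0, 0, 0]
    - [1, 0.04, 0.01, 0, 0, 0, 0]
    - [1, 0.06, 0.016, 0, 0, 0, 0]
    - [1, 0.08, 0.022, 0, 0, 0, 0]
    - [1, 0.09, 0.025, 0, 0, 0, 0]

```text
clock: 11.97
tcp_pos: [582.1, 181.4, 27.4]
tool_rot: [0.652, 0.758, 0.0, -0.0]
wrist_force: [-0.0, -1.5, -0.1]
opening: 88.2
finger_force: 0.8
```

```bash
python3 -c "
from h import *
S=get_image('scene')
go([583.3,186.4,28],98.65)
silpair([S],[574,237,.15],[560.2,338.4,.152])"
```

```text
t12.02 tcp [582.1 181.8  27.4] xdir deg 98.62 tilt -1.000 q [-0.2   0.98 -0.32  1.73  0.55  0.52 -0.72] F [ 0.2 -0.9 -0.3]
shift [ 0.055  0.023 -0.007] wz -0.0002
[5.74348e+02 2.38729e+02 1.50000e-01 5.60706e+02 3.33516e+02 1.74000e-01] cost 10320.0 | in loaded frame: along -2.96 across -95.72 yaw -0.0236
```

Call:
move_arm:
  plan:
    - [1, 0.014, 0.005, 0, 0, 0, 0]
    - [1, 0.028, 0.01, 0, 0, 0, 0]
    - [1, 0.042, 0.015, 0, 0, 0, 0]
    - [1, 0.053, 0.018, 0, 0, 0, 0]
    - [1, 0.053, 0.018, 0, 0, 0, 0]

```text
clock: 12.43
tcp_pos: [582.8, 185.7, 27.4]
tool_rot: [0.652, 0.758, -0.0, -0.0]
wrist_force: [-0.5, -2.1, -0.2]
opening: 87.9
finger_force: 0.8
```

Call:
move_arm:
  plan:
    - [1, 0.005, 0, 0, 0, 0, 0]
    - [1, 0.01, 0, 0, 0, 0, 0]

```text
clock: 12.6
tcp_pos: [582.8, 185.7, 27.4]
tool_rot: [0.652, 0.758, -0.0, 0.0]
wrist_force: [0.1, -3.7, 0.4]
opening: 87.9
finger_force: 1.8
```

```bash
python3 -c "
from h import *
where()"
```

```text
t12.60 tcp [582.8 185.7  27.4] xdir deg 98.58 tilt -1.000 q [-0.21  0.98 -0.32  1.73  0.55  0.52 -0.73] F [ 0.1 -3.7  0.4]
```

Call:
move_arm:
  plan:
    - [1, 0.006, 0, 0, 0, 0, 0]
    - [1, 0.012, 0, 0, 0, 0, 0]
    - [1, 0.012, 0, 0, 0, 0, 0]

```text
clock: 12.85
tcp_pos: [582.7, 186.2, 27.4]
tool_rot: [0.653, 0.758, -0.001, 0.0]
wrist_force: [-0.8, -5.4, 0.5]
opening: 88.1
finger_force: 2.5
```

Call:
move_arm:
  plan:
    - [1, -0.2, 0, 0, 0, 0, 0]
    - [1, -0.6, 0, 0, 0, 0, 0]
    - [1, -1, 0, 0, 0, 0, 0]
    - [1, -1, 0, 0, 0, 0, 0]

```text
clock: 13.18
tcp_pos: [596.3, 100.2, 27.2]
tool_rot: [0.655, 0.756, -0.002, 0.002]
wrist_force: [0.4, -2.3, -0.3]
opening: 88.2
finger_force: 0.0
```

Call:
move_arm:
  plan:
    - [1, -0.5, 0, 0, 0, 0, 0]
    - [1, -1, 0, 0, 0, 0, 0]
    - [1, -1, 0, 0, 0, 0, 0]
    - [1, -1, 0, 0, 0, 0, 0]

```text
clock: 13.52
tcp_pos: [607.6, 26.5, 27.5]
tool_rot: [0.654, 0.756, 0.001, 0.001]
wrist_force: [-0.2, 0.1, -0.8]
opening: 88.1
finger_force: 0.0
```

Run:
```python
from h import *
where()
T=get_image('top');S=get_image('scene')
for cs in ([T],[S],[T,S]): silpair(cs,[574.5,243,.15],[560.2,338.4,.152])
A=np.vstack([cv2.resize(T["image"][85:195,75:225],(750,300),interpolation=cv2.INTER_CUBIC),cv2.resize(S["image"][150:250,300:440],(750,300),interpolation=cv2.INTER_CUBIC)])[:,:,::-1]
cv2.imwrite("pics/a6.png",A)
```

```text
t13.52 tcp [607.6  26.5  27.5] xdir deg 98.30 tilt -1.000 q [ 0.07  0.98 -0.35  1.74  0.6   0.53 -0.51] F [-0.2  0.1 -0.8]
[5.75051e+02 2.43490e+02 1.51000e-01 5.60803e+02 3.36013e+02 1.44000e-01] cost 522.0 | in loaded frame: along 0.78 across -93.61 yaw 0.0069
[5.75010e+02 2.43450e+02 1.50000e-01 5.60354e+02 3.37855e+02 1.60000e-01] cost 9269.0 | in loaded frame: along -0.58 across -95.53 yaw -0.0102
[5.75035e+02 2.43467e+02 1.50000e-01 5.60818e+02 3.36042e+02 1.47000e-01] cost 9804.0 | in loaded frame: along 0.49 across -93.66 yaw 0.0031
```

View pics/a6.png

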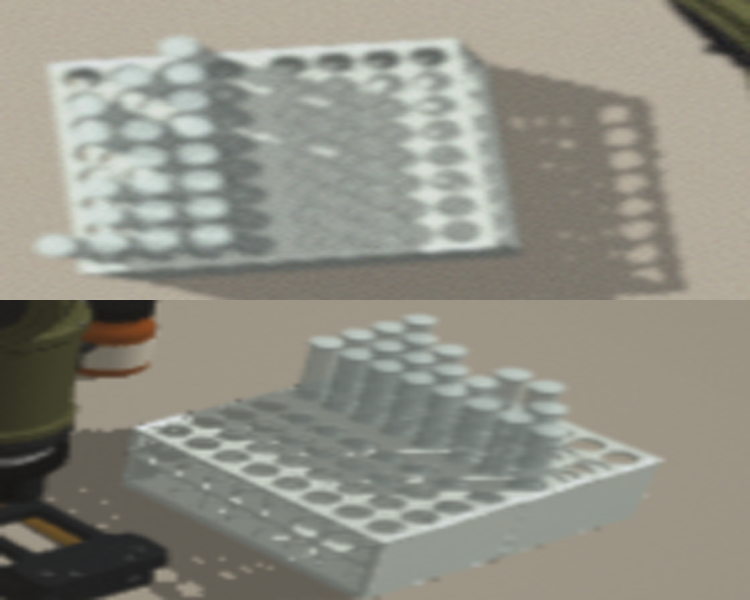

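The two racks stand flush: long sides touching, end faces forming one continuous line (far edge from (50,65) to (460,45) in the top crop). The fit gives under 1 mm of offset. The 5 N at the end confirms contact. Handing in.

```bash
python3 -c "
from plant import *
print(finish_job())"
```

```text
the job is handed in; nothing more can be done
None
```

I tipped the empty rack onto its base and pushed it against the loaded rack: long sides touching, ends level to about 1 mm. The loaded rack and the other items were left in place, and I handed the job in at about 13.5 s.

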